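# Load the last butter dish on the indexing wheel and hold it home

## Task

Turn the decorating wheel, which has a crank, exactly one click counter-clockwise (seen from above), so that its only empty corner comes round to the red loading mark. Then bring the loose terracotta butter dish into that corner, its long side along the long fence, and press it home so that it bears on both fences at once, firmly but without ramming it. Finish while still holding and pressing it there with the fingers, flat on the wheel, with the wheel still on its click; leave the mug, bowl and jar where they are.

Things in the scene. Friction and masses are not known exactly. Their poses are not given: they have to be found in the camera images.
- wheel_base: Fixed dark steel foot of the decorating wheel. Origin on the wheel's axle at table level; z up; its -x axis points to the red loading mark. The round wooden plate on it is 360 mm across, its top 50 mm above the table, with five corners 72 degrees apart, each of two aluminium fences; four carry clipped-down butter dishes (fixed, 54 mm high), one is empty.
- hub_top (a point): Top of the steel hub on the axle, 112 mm above the table. The hub is 44 mm across. On it lies the crank arm, 18 mm wide, its top 70 mm above the plate, that carries the crank knob.
- load_mark (a point): Top of the red post (36 mm high, 12 by 16 mm) at the rim of the wheel, 205 mm from the axle on the robot's side: the loading place.
- wheel (a joint): Wheel angle in rad, counter-clockwise from above positive. It clicks to rest each fifth of a turn (-1.257, 0, 1.257, 2.513), starts near 0; at 1.257 the empty corner is at the loading mark. Past half way it pulls itself to the next click. Turning it takes up to 14 N at the crank knob. On its click it is springy, about 5 N m per rad, so it yields sideways a little when pressed.
- crank_top (a point): Centre of the top of the black crank knob: an upright round grip, 22 mm in diameter and 36 mm high (the grip reaches from 36 mm below this point, where the crank arm is, up to it), 90 mm from the axle and fixed to the wheel; its top is 156 mm above the table.
- fence_long: Long aluminium fence of the empty corner, turning with the wheel: 75 mm long, 8 mm thick, 25 mm high. Origin at the lower middle of the face the dish bears on, at the plate's top, 47.5 mm from the corner's vertex; x runs along the fence away from the vertex, -y points out of the face towards the dish.
- fence_short: Short aluminium fence of the empty corner, square to the long one: 50 mm long, 8 mm thick, 25 mm high. Origin at the lower middle of the face that the dish bears on, on the plate's top, 35 mm from the vertex; its axes are parallel to those of fence_long, and +x points out of the face towards the dish.
- seat (a point): Point on the plate's top, turning with the wheel, where the middle of the dish's underside lies when it is home against both fences: 48 mm from the short fence's face, 35 mm from the long fence's face.
- dish: Loose terracotta butter dish, one rigid piece of 0.25 to 0.5 kg: block 96 mm long (x), 70 mm wide (y), 32 mm high, with a grip ridge in the middle of its top, 50 mm long along x, 20 mm wide and 22 mm high: 54 mm high in all. Origin at the centre of the underside. Same turned end for end. Lies on the table to the robot's right.
- mug: Terracotta mug, 72 mm across, 85 mm high, bystander; origin at the centre of the underside.
- bowl: Terracotta bowl, 110 mm across, 50 mm high, bystander; origin at the centre of the underside.
- jar: White jar with a blue cap, 64 mm across, 85 mm high, bystander; origin at the centre of the underside.
Mind the look-alikes: they are no part of the job. What is shaped like the dish but purple or turquoise is not meant.

How it is judged:
On the way:
1. the wheel has been turned one click and rests there, the empty corner at the loading mark, the loose dish not yet moved (value of joint wheel between 1.197 and 1.317 rad and velocity of joint wheel between -0.1 and 0.1 rad/s and distance of dish from where it was at the start of the episode below 0.03 m), for 0.3 s.
At the end, for the whole second after the job is handed in: For the last second the fingers hold or press the dish; it bears on each fence with over 1.5 N, within 7 mm of the home point, 0.09 rad of square to the fences, 5 mm of the plate and 0.07 rad of level, at rest, with the wheel within 0.09 rad of 1.257 (contact force between dish and fence_long above 1.5 N and contact force between dish and fence_short above 1.5 N and contact force between the fingers and dish above 1 N and horizontal distance between dish and seat below 0.007 m and z of dish in the frame of seat below 0.005 m and angle between the x axis of dish and the x axis of fence_long, either way round below 0.09 rad and angle between dish's own z axis and vertical below 0.07 rad and linear speed of dish below 0.02 m/s and value of joint wheel between 1.167 and 1.347 rad); the arm keeps its last pose, push and grip.
It fails at once if the wheel is turned towards a second click, or backwards to another (value of joint wheel above 1.9 rad or value of joint wheel below -0.64 rad).
It fails at once if the dish is rammed against a fence (over 45 N) (contact force between dish and fence_long above 45 N or contact force between dish and fence_short above 45 N).
It fails at once if a bystander is moved more than 30 mm (distance of any of mug, bowl, jar from where it was at the start of the episode above 0.03 m).
It also fails if it takes over 67 s, if anything falls off the work surface, if the arm or the gripper's body presses on something with over 40 N, if the wrist force passes 120 N, or if a joint passes its speed limit or range.

## Robot

A 6-joint arm with a two-finger parallel gripper is mounted at the origin on the work surface. World frame = base frame: x ahead of the robot, y to its left, z up, the work surface at z = 0. Lengths are in m, angles in rad, forces in N, time in s.
With the tool pointing down it reaches from about 0.35 to 0.85 m from the base axis. Payload 8.1 kg.
Tool frame: the origin (TCP) lies at the very end of the fingers, on their centre line; the grasp point (between the pads) lies robot.grip_point_offset behind it (robot.grip_point_offset is the distance from the TCP to the grasp point, in m); z points along the fingers, y is the line along which they close (so a half turn about z gives the same grasp; the last joint's range is limited). The gripper opens to 93 mm and grips with 3 to 60 N. Pads are 15 mm wide; open, the fingers measure 128 mm over their backs; the gripper's body (75 mm by 188 mm) begins 65 mm behind the grasp point.
Start: joints at [-1.233, 0.13, 1.488, -0, 1.523, -0.085], TCP at [0.246, -0.547, 0.219] pointing down, gripper open.
Joint ranges: [-2.96, 2.96], [-0.89, 2.26], [0.02, 2.5], [-1.34, 4.48], [0, 2.73], [-2.66, 2.66]. Speed limits (rad/s): [2.39, 2.39, 2.79, 3.14, 3.14, 3.14].

## Interface

Orientations are given as a rotation vector (axis times angle).
In Python, from plant import robot, eyes gives the robot as it stands. The module is installed in compiled form; this text tells all that it offers.
- The arm moves only by the tool apply_moves, never from a script. Its argument "steps" is one flat list of numbers, 7 for each row, row after row: the shift along the tool's x, y, z in units of 30 mm (1.0 is 30 mm), then the turn, a rotation vector about the tool's x, y, z in units of 6 degrees (1.0 is 6 degrees), then the opening in per cent of the stroke, from 0 (shut) to 100 (fully open). In form: [dx, dy, dz, ax, ay, az, fingers, dx, dy, dz, ax, ay, az, fingers, ...]. A call has 1 to 12 rows; each row shifts and turns the commanded pose from where the row before left it, along the tool's axes as they then stand; what a row does not reach is not made up. A row lasts 1/12 s, in which the tool goes at most 41.7 mm and 7.16 degrees, less where a joint would pass 70% of its speed; a pose out of reach is approached as far as the arm can. A call is refused whole if a number of a shift passes 1 or a number of a turn 1, either way. A call with a gripper value outside its range is refused whole. The fingers move at their own pace and stop on an object; "grip_force" is the grip in N (left out, the last holds). Time passes only in rows, so rows that do not move let the fingers close. It gives the time, the measured TCP pose, the force, the opening and the grip force at its end, in the units of the state.
- robot.read_state(): the state, without advancing time (a new reading comes with each control period).
- eyes.read_camera(name): name is "side" or "top"; returns the picture (420x560x3 uint8, red, green, blue); there is no depth.
- eyes.calibration(name): a dict with "K" (3x3 intrinsics, pixels), "k1" (the pictures are not rectified: a ray, as slopes to the right and down, at radius r is drawn at 1 + k1 r^2 times it, then the intrinsics apply), "R" (3x3) and "t" (3): a world point X has camera coordinates R X + t. Camera axes: x right, y down, z forward; pixel columns grow to the right and rows downward; lengths in m; the calibration is good to about 2 mm. A picture is of the moment at which its call begins. calibration takes no time and is no camera call.
- robot.close_job(): hands the job in; it is judged then, once.
Trained networks look in the newest picture that a camera, given by its name, has taken for a name from the list of things; names that differ only in an ending like _2 or _b are one class to them, and where a whole thing is asked for, a point or a joint stands for the part that bears it (a point fixed in the world has none). Each returns a list of dicts, best first, with "conf" (0 to 1); they miss things now and then, are a little off and sometimes report something else, mostly with a low value. They report only what shows in the picture. A call takes as long as a camera call. They do not tell look-alikes from the thing itself.
- eyes.search_frame(camera, thing): "rect" ([left, top, width, height] in pixels, round what is visible of it).
- eyes.place_of(camera, thing): "xy" ([column, row] in pixels: a listed point, or the origin of a listed thing).
The state is a dict: "t": time; "q": joint angles; "dq": joint speeds; "joint_torque": joint torques, N m; "tool_pos": TCP position; "orientation": TCP orientation; "force": force on the tool from outside, world axes, zero at the start; "wrist_torque": the same for the moment, N m; "opening": finger opening in m; "gripper_force": force on a finger pad.
Only numpy, scipy, OpenCV 4.12 (cv2) and the standard library are available. Lean on these libraries where they do the work, as an engineer would, in place of code of your own. Each camera call takes 0.05 s, during which the arm holds its last target. There are 200 camera calls.

## Working session

There is one attempt and no reset: what is moved stays moved. The work goes in short steps, Python scripts to look and compute and a tool call to move; the robot and the scene stay as the last step left them, time stands still between calls to the robot, and variables do not carry over. Pictures are saved under pics/ and viewed, at most 10 in all, crops included, and the job is handed in when it is done.

Besides the shell and the picture viewer there is one more tool, called after "Call:" by a JSON object that holds its "api" and its "payload". apply_moves: Moves the arm, as the interface text tells. Its arguments: {"type":"object","properties":{"steps":{"type":"array"},"grip_force":{"type":"number"}},"required":["steps"]}

```bash
mkdir -p pics
cat > h.py <<'E'
import numpy as np, cv2
from scipy.spatial.transform import Rotation as Rt
from plant import robot, eyes
def ray(cam,uv):
    c=eyes.calibration(cam);K=np.array(c["K"]);R=np.array(c["R"]);t=np.array(c["t"])
    d=cv2.undistortPoints(np.array([[uv]],float),K,np.array([c["k1"],0,0,0,0.]))[0,0]
    return -R.T@t, R.T@np.array([d[0],d[1],1])
def atz(cam,uv,z):
    o,d=ray(cam,uv); return o+d*(z-o[2])/d[2]
def proj(cam,X):
    c=eyes.calibration(cam);R=np.array(c["R"])
    # forward distortion: 1+k1 r^2
    return cv2.projectPoints(np.array([X],float),cv2.Rodrigues(R)[0],np.array(c["t"],float),np.array(c["K"],float),np.array([c["k1"],0,0,0,0.]))[0][0,0]
def save(cam,name):
    im=np.ascontiguousarray(eyes.read_camera(cam)[:,:,::-1]);cv2.imwrite("pics/"+name,im);return im
E
python3 - <<'E'
from h import *
np.set_printoptions(precision=3,suppress=True)
a=save("top","t0.png");b=save("side","s0.png")
cv2.imwrite("pics/both.png",cv2.resize(np.vstack([a,b]),None,fx=.71,fy=.71))
Z=dict(wheel_base=0,hub_top=.112,load_mark=.036,crank_top=.156,seat=.05,fence_long=.05,fence_short=.05,dish=0,mug=0,bowl=0,jar=0)
for n,z in Z.items():
  for c in("top","side"):
    for r in eyes.place_of(c,n)[:4]: print(n,c,np.round(r["xy"]),round(r["conf"],2),atz(c,r["xy"],z)[:2])
s=robot.read_state();print(s["t"],robot.grip_point_offset,s["force"],s["tool_pos"],s["orientation"],s["opening"])
for c in("top","side"):print(c,ray(c,(280,210)))
E
```

```text
wheel_base top [252. 174.] 0.9 [0.572 0.086]
wheel_base side [240. 239.] 0.98 [0.591 0.1  ]
hub_top top [252. 165.] 0.93 [0.574 0.08 ]
hub_top side [242. 209.] 0.66 [0.584 0.082]
load_mark top [267. 222.] 0.55 [0.388 0.042]
load_mark side [304. 249.] 0.67 [0.394 0.037]
crank_top top [267. 136.] 0.68 [0.655 0.024]
crank_top side [232. 180.] 0.63 [0.661 0.043]
crank_top side [227. 243.] 0.28 [0.487 0.233]
seat top [226. 185.] 0.78 [0.525 0.177]
seat top [158. 167.] 0.75 [0.607 0.41 ]
seat top [252. 164.] 0.59 [0.595 0.081]
seat side [234. 251.] 0.7 [0.53  0.178]
seat side [239. 210.] 0.19 [0.641 0.046]
fence_long top [235. 190.] 0.39 [0.507 0.147]
fence_long side [249. 246.] 0.51 [0.512 0.136]
fence_long side [208. 349.] 0.35 [0.365 0.432]
fence_short top [229. 174.] 0.53 [0.563 0.164]
fence_short side [229. 244.] 0.56 [0.564 0.167]
dish top [407. 241.] 0.98 [ 0.291 -0.439]
dish top [403. 196.] 0.91 [ 0.451 -0.444]
dish top [364. 204.] 0.9 [ 0.433 -0.304]
dish top [354. 250.] 0.62 [ 0.272 -0.249]
dish side [373. 174.] 0.86 [ 0.441 -0.435]
dish side [358. 196.] 0.7 [ 0.42  -0.296]
dish side [233. 251.] 0.2 [0.569 0.149]
mug top [372. 134.] 0.8 [ 0.69 -0.36]
mug side [303. 160.] 0.84 [ 0.693 -0.346]
bowl top [160. 233.] 0.84 [0.383 0.423]
bowl side [203. 348.] 0.73 [0.403 0.422]
jar top [157. 167.] 0.83 [0.624 0.425]
1.2 0.0188 [-0.178 -0.075  0.041] [ 0.246 -0.547  0.219] [-3.072 -0.659 -0.   ] 0.09298623345048865
top (array([0.135, 0.025, 1.664]), array([ 0.177, -0.018, -0.985]))
side (array([-0.081,  0.681,  0.897]), array([ 0.49 , -0.562, -0.666]))
```

View pics/t0.png

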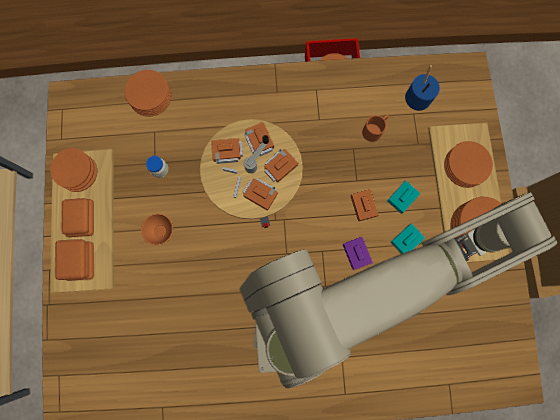

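View pics/s0.png

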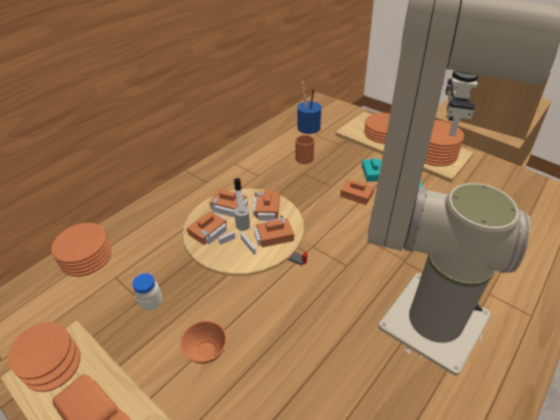

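Candidates for the dish in the top picture are terracotta (364,204), turquoise (404,196) and (408,240), and purple (357,252). Only (364,204) is loose, terracotta and to the robot's right. I'll confirm that in a crop and triangulate the points.

```bash
cat >> h.py <<'E'
from scipy.optimize import least_squares
def tri(uvt,uvs,z=None):
    f=lambda X:np.r_[proj("top",X)-uvt,proj("side",X)-uvs,[] if z is None else [(X[2]-z)*2000]]
    r=least_squares(f,np.array([.5,0,.1]));return r.x,np.abs(r.fun[:4]).max()
def blob(im,cam,box,z,lo,hi):
    # min-area rectangle of a colour blob (HSV range) within box, corners cast to height z
    x,y,w,h=box;m=cv2.inRange(cv2.cvtColor(im[y:y+h,x:x+w],cv2.COLOR_BGR2HSV),lo,hi)
    c=max(cv2.findContours(m,0,2)[0],key=cv2.contourArea)
    p=np.array([atz(cam,q[0]+np.array([x,y]),z)[:2] for q in c]);return cv2.minAreaRect((p*1000).astype(np.float32)),p
E
python3 - <<'E'
from h import *
np.set_printoptions(precision=3,suppress=True)
P={}
for n,z in dict(hub_top=.112,load_mark=.036,crank_top=.156,seat=.05,fence_long=.05,fence_short=.05).items():
    uv={c:eyes.place_of(c,n) for c in("top","side")}
    if uv["top"] and uv["side"]:
        P[n]=tri(uv["top"][0]["xy"],uv["side"][0]["xy"],z);print(n,P[n],tri(uv["top"][0]["xy"],uv["side"][0]["xy"])[0])
im=cv2.imread("pics/t0.png");sd=cv2.imread("pics/s0.png")
hsv=cv2.cvtColor(im,cv2.COLOR_BGR2HSV);print(hsv[209,360],hsv[198,359],hsv[185,380])
print(cv2.cvtColor(sd,cv2.COLOR_BGR2HSV)[190,350])
for r in eyes.search_frame("side","dish")[:6]:print(r)
a=cv2.resize(im[170:270,330:430],(400,400),interpolation=2);b=cv2.resize(im[110:230,190:310],(400,400),interpolation=2)
cv2.imwrite("pics/c0.png",np.hstack([a,b]))
E
```

```text
hub_top (array([0.579, 0.082, 0.112]), np.float64(1.4456561347010393)) [0.578 0.083 0.115]
load_mark (array([0.391, 0.04 , 0.036]), np.float64(1.0531894690255683)) [0.388 0.043 0.044]
crank_top (array([0.66 , 0.033, 0.156]), np.float64(2.8466415858082996)) [0.667 0.029 0.143]
seat (array([0.528, 0.178, 0.05 ]), np.float64(0.6937322465800548)) [0.527 0.179 0.052]
fence_long (array([0.509, 0.142, 0.05 ]), np.float64(1.6534386690318854)) [0.503 0.145 0.064]
fence_short (array([0.564, 0.166, 0.05 ]), np.float64(0.5032362853110897)) [0.565 0.165 0.047]
[ 12 175 159] [ 11 171 164] [ 16 145 151]
[ 11 150 197]
{'rect': [341.4, 180.9, 32.1, 22.4], 'conf': 0.62}
{'rect': [362.7, 158.0, 18.2, 23.5], 'conf': 0.55}
```

View pics/c0.png

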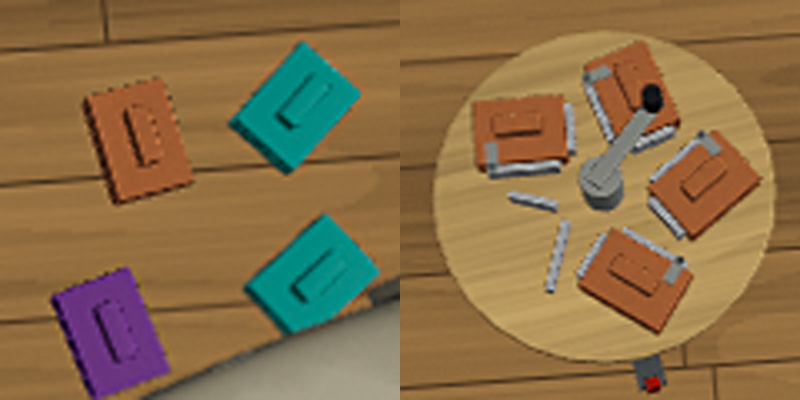

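Crop: the terracotta dish is at about px (364.5,205), left crop corners (84,98), (160,78), (194,182), (118,203). It is the only loose terracotta one, since its neighbours are turquoise and purple. The right crop shows the knob at about px (266,138), upper right of the hub, and the bare fences at lower left. Next I plan the approach to the knob.

```bash
cat >> h.py <<'E'
def yaw(s=None):
    s=s or robot.read_state();return np.degrees(np.arctan2(*Rt.from_rotvec(s["orientation"]).as_matrix()[[1,0],1]))
def plan(targets,grip,start=None):
    """targets: (x,y,z,yaw of tool y in deg, rows); prints rows in tool axes/units, tool pointing down"""
    s=robot.read_state();p=np.array(s["tool_pos"]) if start is None else np.array(start[:3]);a=yaw(s) if start is None else start[3]
    out=[]
    for x,y,z,b,n in targets:
        b=a+(b-a+90)%180-90   # half turn gives same grasp
        d=(np.array([x,y,z])-p)/n;da=(b-a)/n
        for i in range(n):
            c,sn=np.cos(np.radians(a)),np.sin(np.radians(a)) # tool y=(c,sn), tool x=y rotated +90
            out+=[np.round(np.array([-sn*d[0]+c*d[1],c*d[0]+sn*d[1],-d[2]])/.03,2).tolist()+[0,0,round(-da/6,2),grip]]
            a+=da
        p=np.array([x,y,z])
    mx=np.abs([r[:6] for r in out]).max()
    print("max",mx,"rows",len(out))
    for r in out: print(",".join("%g"%v for v in r)+",")
E
python3 - <<'E'
from h import *
u=[351+.0,194.5],[370,189.5],[378.5,215.5],[359.5,220.75]
P=np.array([atz("top",q,.032)[:2] for q in u]);print(P.round(3),P.mean(0).round(3),[round(float(np.linalg.norm(P[i]-P[i-1])),3) for i in range(4)])
l=P[3]-P[0]+P[2]-P[1];print("long axis",np.degrees(np.arctan2(l[1],l[0])))
print("knob",atz("top",[265.6,138.5],.156))
plan([(.656,.034,.215,78,22),(.656,.034,.132,78,4)],100)
E
```

```text
[[ 0.464 -0.255]
 [ 0.477 -0.324]
 [ 0.383 -0.343]
 [ 0.37  -0.275]] [ 0.424 -0.299] [0.096, 0.07, 0.096, 0.069]
long axis -168.31321832999453
knob [0.64790546 0.02768766 0.156     ]
max 0.98 rows 26
0.93,-0.55,0.01,0,0,0.27,100,
0.91,-0.57,0.01,0,0,0.27,100,
0.89,-0.6,0.01,0,0,0.27,100,
0.88,-0.63,0.01,0,0,0.27,100,
0.86,-0.65,0.01,0,0,0.27,100,
0.84,-0.68,0.01,0,0,0.27,100,
0.82,-0.7,0.01,0,0,0.27,100,
0.8,-0.72,0.01,0,0,0.27,100,
0.78,-0.75,0.01,0,0,0.27,100,
0.76,-0.77,0.01,0,0,0.27,100,
0.73,-0.79,0.01,0,0,0.27,100,
0.71,-0.81,0.01,0,0,0.27,100,
0.69,-0.83,0.01,0,0,0.27,100,
0.66,-0.85,0.01,0,0,0.27,100,
0.64,-0.87,0.01,0,0,0.27,100,
0.61,-0.89,0.01,0,0,0.27,100,
0.59,-0.9,0.01,0,0,0.27,100,
0.56,-0.92,0.01,0,0,0.27,100,
0.54,-0.94,0.01,0,0,0.27,100,
0.51,-0.95,0.01,0,0,0.27,100,
0.48,-0.96,0.01,0,0,0.27,100,
0.45,-0.98,0.01,0,0,0.27,100,
0,-0,0.69,0,0,-0,100,
0,-0,0.69,0,0,-0,100,
0,-0,0.69,0,0,-0,100,
0,-0,0.69,0,0,-0,100,
```

Call:
{"api": "apply_moves", "payload": {"steps": [0.92,-0.56,0,0,0,0.27,100,0.92,-0.56,0,0,0,0.27,100,0.89,-0.6,0,0,0,0.27,100,0.88,-0.62,0,0,0,0.27,100,0.86,-0.65,0,0,0,0.27,100,0.84,-0.68,0,0,0,0.27,100,0.82,-0.7,0,0,0,0.27,100,0.8,-0.72,0,0,0,0.27,100,0.78,-0.75,0,0,0,0.27,100,0.76,-0.77,0,0,0,0.27,100,0.73,-0.79,0,0,0,0.27,100,0.71,-0.81,0,0,0,0.27,100]}}

```text
t: 2.85
tool_pos: [0.4698, -0.2281, 0.2189]
orientation: [3.139, 0.129, 0.001]
force: [0.0, -0.5, -0.4]
opening: 0.0931
gripper_force: 0.0
```

Call:
{"api": "apply_moves", "payload": {"steps": [0.69,-0.83,0,0,0,0.27,100,0.66,-0.85,0,0,0,0.27,100,0.64,-0.87,0,0,0,0.27,100,0.61,-0.89,0,0,0,0.27,100,0.59,-0.9,0,0,0,0.27,100,0.56,-0.92,0,0,0,0.27,100,0.54,-0.94,0,0,0,0.27,100,0.51,-0.95,0,0,0,0.27,100,0.48,-0.96,0,0,0,0.27,100,0.45,-0.98,0,0,0,0.27,100,0,0,0,0,0,0,100]}}

```text
t: 3.77
tool_pos: [0.655, 0.0414, 0.2177]
orientation: [-3.124, 0.309, 0.0]
force: [0.1, 0.0, 0.1]
opening: 0.0931
gripper_force: 0.0
```

Run:
```python
from h import *
s=robot.read_state();print(s["t"],np.round(s["tool_pos"],3),yaw(s),np.round(s["q"],2))
for c in("top","side"):
  for r in eyes.place_of(c,"crank_top")[:2]:print(c,r,atz(c,r["xy"],.156).round(3))
b=save("side","s1.png")
p=proj("side",s["tool_pos"]);print(p)
cv2.imwrite("pics/s1c.png",cv2.resize(b[120:270,150:350],(800,600),interpolation=2))
```

```text
3.7667 [0.655 0.041 0.218] -101.29443298801257 [-0.02  0.28  1.32  0.    1.54  1.75]
top {'xy': [266.6, 136.5], 'conf': 0.68} [0.655 0.024 0.156]
side {'xy': [231.8, 179.9], 'conf': 0.63} [0.661 0.043 0.156]
side {'xy': [227.0, 243.1], 'conf': 0.28} [0.487 0.233 0.156]
[231.45837798 163.26585981]
```

View pics/s1c.png

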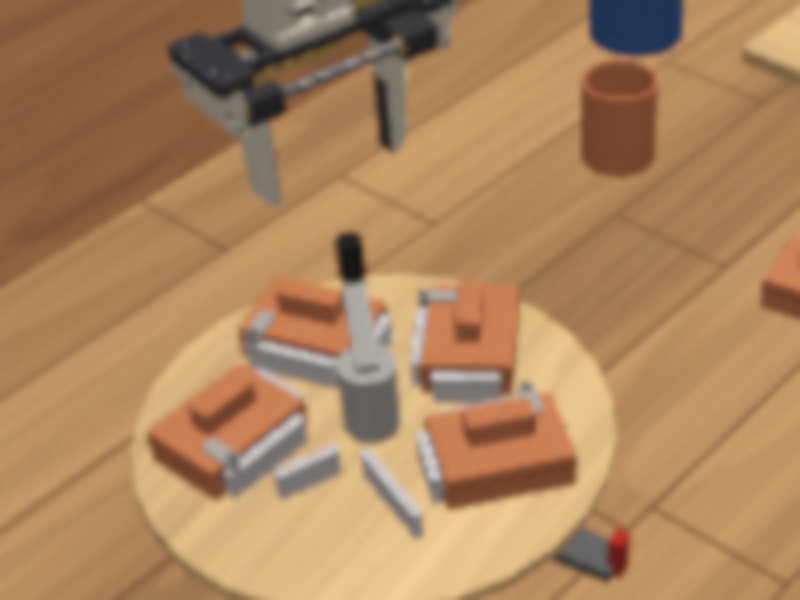

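The side crop shows the knob top at crop (349,238), which is px (237,179.5), with the open fingers above and behind it. I'll triangulate from that.

Run:
```python
from h import *
k,r=tri([265.6,138.5],[237.2,180.5],.156);print(k.round(4),r,tri([265.6,138.5],[237.2,180.5])[0].round(3))
# hub top centre, mark by hand
h,r=tri([250.0,164.0],[242.4,208.5],.112);print("hub",h.round(4),r)
m,r=tri([190+652/3.333,110+384/3.333],[150+620/4,120+535/4],.036);print("mark",m.round(4),r)
v=k-h;print(np.linalg.norm(v[:2]),np.degrees(np.arctan2(v[1],v[0])))
v=m-h;print(np.linalg.norm(v[:2]),np.degrees(np.arctan2(v[1],v[0])))
# plate rim from crop: extremes left/right/top/bottom at z=.05
q=[[190+a/3.333,110+b/3.333] for a,b in((434,190),(776,190),(600,30),(600,361),(480,75),(720,312),(725,85),(480,310))]
P=np.array([atz("top",u,.05)[:2] for u in q]);s=least_squares(lambda c:np.linalg.norm(P-c[:2],axis=1)-c[2],[.57,.08,.18]);print("rim",s.x,s.fun.round(3))
plan([(k[0],k[1],.21,78,1),(k[0],k[1],.132,78,4)],100)
```

```text
[0.6481 0.0306 0.1559] 0.8991035761509352 [0.651 0.029 0.149]
hub [0.5804 0.0845 0.1121] 1.2578762572076698
mark [ 0.4008 -0.188   0.0333] 51.927179351523705
0.08651879480760563 -38.508854571847465
0.32631513170929727 -123.37576209965992
rim [ 0.55220744 -0.33214454  0.17989005] [-0.002  0.004 -0.001  0.001 -0.    -0.006  0.     0.004]
max 0.65 rows 5
-0.13,0.22,0.27,0,0,0.11,100,
0,-0,0.65,0,0,-0,100,
0,-0,0.65,0,0,-0,100,
0,-0,0.65,0,0,-0,100,
0,-0,0.65,0,0,-0,100,
```

Call:
{"api": "apply_moves", "payload": {"steps": [-0.13,0.22,0.27,0,0,0.1,100,0,0,0.65,0,0,0,100,0,0,0.65,0,0,0,100,0,0,0.65,0,0,0,100,0,0,0.6,0,0,0,100,0,0,0,0,0,0,20,0,0,0,0,0,0,15,0,0,0,0,0,0,10,0,0,0,0,0,0,10,0,0,0,0,0,0,10,0,0,0,0,0,0,10,0,0,0,0,0,0,10], "grip_force": 20}}

```text
t: 4.92
tool_pos: [0.6486, 0.0306, 0.1349]
orientation: [-3.124, 0.329, -0.002]
force: [-0.8, -0.2, -0.5]
opening: 0.0512
gripper_force: 0.0
```

Run:
```python
from h import *
m,r=tri([190+252/3.333,110+384/3.333],[150+620/4,120+535/4],.036);print("mark",m.round(4),r)
q=[[190+(a-400)/3.333,110+b/3.333] for a,b in((434,190),(776,190),(600,30),(600,361),(480,75),(720,312),(725,85),(480,310))]
P=np.array([atz("top",u,.05)[:2] for u in q]);s=least_squares(lambda c:np.linalg.norm(P-c[:2],axis=1)-c[2],[.57,.08,.18]);print("rim",s.x,s.fun.round(3))
v=m[:2]-s.x[:2];print(np.linalg.norm(v),np.degrees(np.arctan2(v[1],v[0])))
s_=robot.read_state();k=np.array(s_["tool_pos"][:2]);v=k-s.x[:2];print(s_["t"],k,s_["opening"],s_["gripper_force"],np.linalg.norm(v),np.degrees(np.arctan2(v[1],v[0])))
```

```text
mark [0.379  0.0502 0.036 ] 0.38709182186295266
rim [0.58276845 0.08740015 0.17876716] [-0.003  0.003 -0.     0.001  0.005 -0.    -0.005 -0.001]
0.2071764265689625 -169.64495466810385
4.9167 [0.64862478 0.03061177] 0.05115011969475897 0.0 0.08695961964082126 -40.77143271002086
```

Call:
{"api": "apply_moves", "payload": {"steps": [0,0,0,0,0,0,10,0,0,0,0,0,0,10,0,0,0,0,0,0,10,0,0,0,0,0,0,10,0,0,0,0,0,0,10,0,0,0,0,0,0,10,0,0,0,0,0,0,10]}}

```text
t: 5.5
tool_pos: [0.6481, 0.0308, 0.134]
orientation: [-3.124, 0.329, 0.0]
force: [-0.2, 1.9, -0.1]
opening: 0.0214
gripper_force: 20.0
```

Run:
```python
from h import *
s=robot.read_state();c=np.array([.582,.086]);p=np.array(s["tool_pos"]);v=p[:2]-c;r=np.hypot(*v);a0=np.arctan2(v[1],v[0]);y0=yaw(s)%180
print(s["t"],p,s["opening"],s["gripper_force"],s["force"],r,np.degrees(a0),y0)
T=[]
for i in range(1,25):
    a=a0+np.radians(73)*i/24;T.append((c[0]+r*np.cos(a),c[1]+r*np.sin(a),p[2],y0+36*i/24,1))
plan(T,10,start=(*p,y0))
```

```text
5.5 [0.64806152 0.03082286 0.13395816] 0.02141640500253363 20.000003278255463 [-0.22892113  1.9077256  -0.09553758] 0.08607346252696756 -39.86994299321876 77.99266926418433
max 0.25 rows 24
-0.07,0.14,-0,0,0,-0.25,10,
-0.06,0.14,-0,0,0,-0.25,10,
-0.06,0.14,-0,0,0,-0.25,10,
-0.06,0.14,-0,0,0,-0.25,10,
-0.05,0.14,-0,0,0,-0.25,10,
-0.05,0.14,-0,0,0,-0.25,10,
-0.04,0.15,-0,0,0,-0.25,10,
-0.04,0.15,-0,0,0,-0.25,10,
-0.04,0.15,-0,0,0,-0.25,10,
-0.03,0.15,-0,0,0,-0.25,10,
-0.03,0.15,-0,0,0,-0.25,10,
-0.02,0.15,-0,0,0,-0.25,10,
-0.02,0.15,-0,0,0,-0.25,10,
-0.02,0.15,-0,0,0,-0.25,10,
-0.01,0.15,-0,0,0,-0.25,10,
-0.01,0.15,-0,0,0,-0.25,10,
-0,0.15,-0,0,0,-0.25,10,
-0,0.15,-0,0,0,-0.25,10,
0,0.15,-0,0,0,-0.25,10,
0.01,0.15,-0,0,0,-0.25,10,
0.01,0.15,-0,0,0,-0.25,10,
0.02,0.15,-0,0,0,-0.25,10,
0.02,0.15,-0,0,0,-0.25,10,
0.02,0.15,-0,0,0,-0.25,10,
```

Call:
{"api": "apply_moves", "payload": {"steps": [0.07,-0.14,0,0,0,-0.25,10,0.06,-0.14,0,0,0,-0.25,10,0.06,-0.14,0,0,0,-0.25,10,0.06,-0.14,0,0,0,-0.25,10,0.05,-0.14,0,0,0,-0.25,10,0.05,-0.14,0,0,0,-0.25,10,0.04,-0.15,0,0,0,-0.25,10,0.04,-0.15,0,0,0,-0.25,10,0.04,-0.15,0,0,0,-0.25,10,0.03,-0.15,0,0,0,-0.25,10,0.03,-0.15,0,0,0,-0.25,10,0.02,-0.15,0,0,0,-0.25,10]}}

```text
t: 6.5
tool_pos: [0.6704, 0.077, 0.134]
orientation: [3.132, 0.163, 0.007]
force: [11.5, -10.9, -6.7]
opening: 0.0217
gripper_force: 20.0
```

Call:
{"api": "apply_moves", "payload": {"steps": [0.05,-0.15,0,0,0,-0.25,10,0.05,-0.15,0,0,0,-0.25,10,0.03,-0.15,0,0,0,-0.25,10,0.02,-0.15,0,0,0,-0.25,10,0.01,-0.15,0,0,0,-0.25,10,0,-0.15,0,0,0,-0.25,10,0,-0.15,0,0,0,-0.25,10,0,-0.15,0,0,0,-0.25,10,-0.01,-0.15,0,0,0,-0.25,10,-0.02,-0.15,0,0,0,-0.25,10,-0.02,-0.15,0,0,0,-0.25,10,-0.02,-0.15,0,0,0,-0.25,10]}}

```text
t: 7.5
tool_pos: [0.6578, 0.133, 0.1341]
orientation: [3.071, 0.656, 0.002]
force: [3.8, -1.7, -2.2]
opening: 0.0221
gripper_force: 20.0
```

Run:
```python
from h import *
for c in("top","side"):
  im=save(c,c+"2.png")
  for n in("seat","crank_top","load_mark"):
    for r in eyes.place_of(c,n)[:2]: print(c,n,r,atz(c,r["xy"],dict(seat=.05,crank_top=.156,load_mark=.036)[n]).round(3))
s=robot.read_state();print(s["t"],s["tool_pos"],s["force"],yaw(s))
```

```text
top seat {'xy': [258.1, 195.2], 'conf': 0.95} [0.482 0.067 0.05 ]
top crank_top {'xy': [236.7, 137.8], 'conf': 0.57} [0.657 0.123 0.156]
top load_mark {'xy': [267.0, 221.1], 'conf': 0.92} [0.392 0.043 0.036]
side seat {'xy': [275.8, 237.2], 'conf': 0.79} [0.476 0.063 0.05 ]
side crank_top {'xy': [207.8, 197.1], 'conf': 0.83} [0.658 0.141 0.156]
side crank_top {'xy': [240.3, 207.5], 'conf': 0.71} [0.555 0.115 0.156]
side load_mark {'xy': [303.6, 253.7], 'conf': 0.6} [0.383 0.053 0.036]
7.9 [0.65777263 0.13297918 0.13413135] [ 3.52425896  3.18396346 -0.87761778] -66.04831454093522
```

Call:
{"api": "apply_moves", "payload": {"steps": [0,0,0,0,0,0,60,0,0,0,0,0,0,60,0,0,0,0,0,0,60,0,0,0,0,0,0,60,0,0,0,0,0,0,60,0,0,-0.7,0,0,0,100,0,0,-0.9,0,0,0,100,0,0,-0.9,0,0,0,100,0,0,-0.9,0,0,0,100]}}

```text
t: 8.65
tool_pos: [0.657, 0.1329, 0.2369]
orientation: [3.073, 0.653, -0.001]
force: [-0.4, -1.0, 0.0]
opening: 0.0771
gripper_force: 0.0
```

Run:
```python
from h import *
a=save("top","t3.png");b=save("side","s3.png")
R={}
for n,z in dict(seat=.05,crank_top=.156,fence_long=.05,fence_short=.05).items():
  u={}
  for c in("top","side"):
    for r in eyes.place_of(c,n)[:1]: u[c]=r["xy"];print(c,n,np.round(r["xy"],1),r["conf"],atz(c,r["xy"],z).round(3))
  if len(u)==2:print(n,tri(u["top"],u["side"],z))
s=robot.read_state();print(s["t"],s["tool_pos"],yaw(s))
A=cv2.resize(a[150:230,210:290],(400,400),interpolation=2);B=cv2.resize(b[195:275,225:305],(400,400),interpolation=2)
cv2.imwrite("pics/c3.png",np.hstack([A,B]))
plan([(.424,-.299,.20,-78.3,22)],100)
```

```text
top seat [259.1 193.9] 0.92 [0.486 0.064 0.05 ]
side seat [276.4 236.7] 0.86 [0.476 0.061 0.05 ]
seat (array([0.48049844, 0.06141522, 0.04998795]), np.float64(1.4712899636234908))
top crank_top [235.9 141. ] 0.57 [0.647 0.126 0.156]
side crank_top [207.9 196.8] 0.75 [0.659 0.14  0.156]
crank_top (array([0.65384341, 0.13431862, 0.15594335]), np.float64(2.6496642802038934))
top fence_long [268.1 190. ] 0.5 [0.497 0.032 0.05 ]
side fence_long [274.7 227.6] 0.75 [0.504 0.035 0.05 ]
fence_long (array([0.50121337, 0.03413614, 0.04999949]), np.float64(1.0641457348899053))
side fence_short [258.1 238.3] 0.52 [0.513 0.099 0.05 ]
9.15 [0.6566663  0.13291461 0.23438131] -66.01689528182551
max 0.59 rows 22
-0.59,0.45,0.05,0,0,0.09,100,
-0.58,0.46,0.05,0,0,0.09,100,
-0.58,0.47,0.05,0,0,0.09,100,
-0.57,0.47,0.05,0,0,0.09,100,
-0.57,0.48,0.05,0,0,0.09,100,
-0.57,0.48,0.05,0,0,0.09,100,
-0.56,0.49,0.05,0,0,0.09,100,
-0.56,0.49,0.05,0,0,0.09,100,
-0.55,0.5,0.05,0,0,0.09,100,
-0.55,0.5,0.05,0,0,0.09,100,
-0.54,0.51,0.05,0,0,0.09,100,
-0.54,0.51,0.05,0,0,0.09,100,
-0.53,0.52,0.05,0,0,0.09,100,
-0.53,0.53,0.05,0,0,0.09,100,
-0.52,0.53,0.05,0,0,0.09,100,
-0.52,0.54,0.05,0,0,0.09,100,
-0.51,0.54,0.05,0,0,0.09,100,
-0.51,0.55,0.05,0,0,0.09,100,
-0.5,0.55,0.05,0,0,0.09,100,
-0.49,0.56,0.05,0,0,0.09,100,
-0.49,0.56,0.05,0,0,0.09,100,
-0.48,0.56,0.05,0,0,0.09,100,
```

View pics/c3.png

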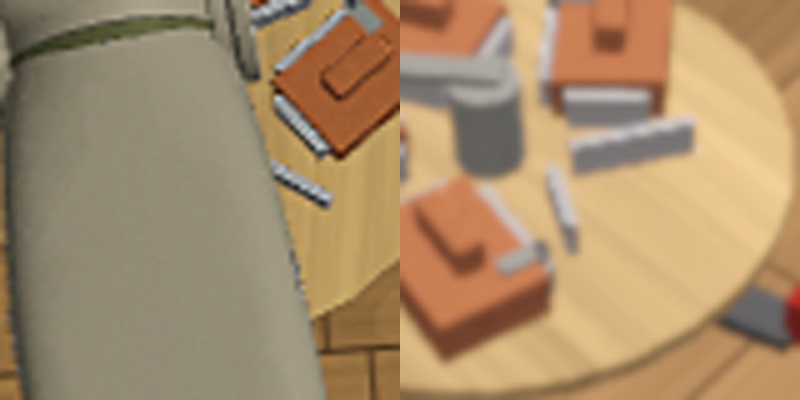

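Call:
{"api": "apply_moves", "payload": {"steps": [-0.85,0.67,0.05,0,0,0.13,100,-0.85,0.68,0.05,0,0,0.13,100,-0.84,0.69,0.05,0,0,0.13,100,-0.83,0.7,0.05,0,0,0.13,100,-0.82,0.72,0.05,0,0,0.13,100,-0.81,0.73,0.05,0,0,0.13,100,-0.8,0.74,0.05,0,0,0.13,100,-0.79,0.75,0.05,0,0,0.13,100,-0.78,0.76,0.05,0,0,0.13,100,-0.77,0.77,0.05,0,0,0.13,100]}}

```text
t: 9.98
tool_pos: [0.5029, -0.1563, 0.2204]
orientation: [-3.11, -0.441, 0.001]
force: [0.1, -0.0, -0.1]
opening: 0.0927
gripper_force: 0.0
```

Run:
```python
from h import *
s=robot.read_state();print(s["t"],s["tool_pos"],yaw(s))
plan([(.424,-.299,.20,-78.3,6)],100)
```

```text
9.9833 [ 0.50291911 -0.15631859  0.22042904] -73.8456552326023
max 0.68 rows 6
-0.64,0.64,0.11,0,0,0.12,100,
-0.63,0.65,0.11,0,0,0.12,100,
-0.62,0.66,0.11,0,0,0.12,100,
-0.62,0.66,0.11,0,0,0.12,100,
-0.61,0.67,0.11,0,0,0.12,100,
-0.6,0.68,0.11,0,0,0.12,100,
```

Call:
{"api": "apply_moves", "payload": {"steps": [-0.64,0.64,0.1,0,0,0.12,100,-0.63,0.65,0.1,0,0,0.12,100,-0.62,0.66,0.1,0,0,0.12,100,-0.62,0.66,0.1,0,0,0.12,100,-0.61,0.67,0.1,0,0,0.12,100,-0.6,0.68,0.1,0,0,0.12,100,0,0,0,0,0,0,100,0,0,0,0,0,0,100]}}

```text
t: 10.65
tool_pos: [0.4245, -0.2988, 0.2023]
orientation: [-3.124, -0.32, 0.001]
force: [0.3, 0.2, -0.3]
opening: 0.093
gripper_force: 0.0
```

Run:
```python
from h import *
a=save("top","t4.png");b=save("side","s4.png")
for n,z in dict(seat=.05,crank_top=.156,fence_long=.05,fence_short=.05).items():
  u={}
  for c in("top","side"):
    for r in eyes.place_of(c,n)[:1]: u[c]=r["xy"]
  if len(u)==2:print(n,tri(u["top"],u["side"],z))
s=robot.read_state();print(s["t"],s["tool_pos"],yaw(s))
A=cv2.resize(a[165:225,225:285],(600,600),interpolation=2)
cv2.imwrite("pics/c4.png",A)
plan([(.424,-.299,.037,-78.3,7)],100)
```

```text
seat (array([0.47751658, 0.06149192, 0.0499037 ]), np.float64(2.1240034890975608))
crank_top (array([0.65010889, 0.13662078, 0.15584198]), np.float64(2.4716931792503374))
fence_long (array([0.42200681, 0.21247188, 0.05315429]), np.float64(54.875307949171514))
fence_short (array([0.5081621 , 0.09498601, 0.05006494]), np.float64(1.306974244462026))
11.15 [ 0.42583333 -0.29767444  0.20310942] -78.08246166310694
max 0.79 rows 7
-0.01,0,0.79,0,0,0.01,100,
-0.01,0,0.79,0,0,0.01,100,
-0.01,0,0.79,0,0,0.01,100,
-0.01,0,0.79,0,0,0.01,100,
-0.01,0,0.79,0,0,0.01,100,
-0.01,0,0.79,0,0,0.01,100,
-0.01,0,0.79,0,0,0.01,100,
```

View pics/c4.png

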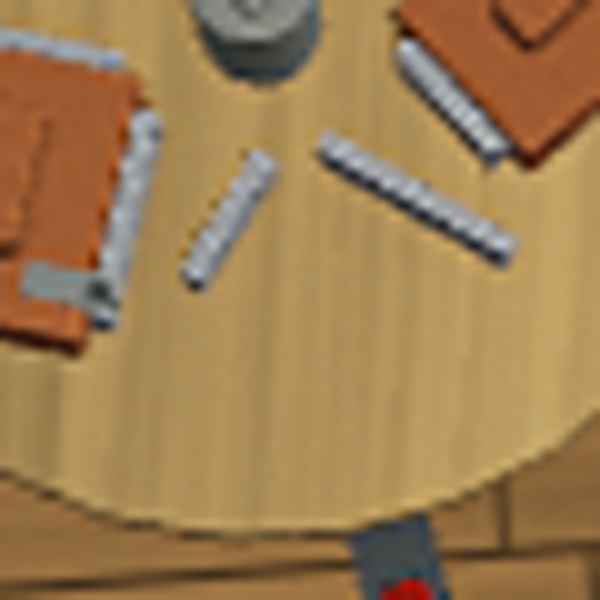

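The crop shows both bare fences: long from crop (332,147) to (508,243), short from (262,160) to (196,275) along their top centrelines. From these I work out the seat geometry, and I'll grasp the dish meanwhile.

Run:
```python
from h import *
u=lambda x,y:[225+(x+.5)/10-.5,165+(y+.5)/10-.5]
L=[atz("top",u(*p),.075)[:2] for p in((332,147),(508,243))];S=[atz("top",u(*p),.075)[:2] for p in((262,160),(196,275))]
dl=L[1]-L[0];ds=S[1]-S[0]
print(np.linalg.norm(dl),np.linalg.norm(ds),np.degrees(np.arctan2(dl[1],dl[0])),np.degrees(np.arctan2(ds[1],ds[0])))
al=np.degrees(np.arctan2(dl[1],dl[0]));asg=np.degrees(np.arctan2(ds[1],ds[0]))
ax=np.radians((al*75+(asg+90)*50)/125);x=np.array([np.cos(ax),np.sin(ax)]);y=np.array([-x[1],x[0]])
fl=(L[0]+L[1])/2-4*y/1000; fs=(S[0]+S[1])/2+4*x/1000
print("xdir",np.degrees(ax),"fl",fl,"fs",fs)
seat=x*(fs@x+.048)+y*(fl@y-.035);print("seat",seat,"alt from fl only",fl+x*.0005-y*.035,"from fs only",fs+.048*x-y*0)
# check against side view
for n,p in(("seat",[*seat,.05]),("fl top mid",[*fl,.075]),("fs top mid",[*fs,.075])):print(n,proj("side",p),proj("top",p))
```

```text
0.0688219895723329 0.0457426121358836 -123.39849387417416 147.1509053457189
xdir 20.82126581378307 fl [0.51425043 0.03193472] fs [0.51349558 0.10233774]
seat [0.59428788 0.02492668] alt from fl only [ 0.52715866 -0.00060184] from fs only [0.55836088 0.11939952]
seat [254.60671651 212.87143738] [268.1728527  162.82084901]
fl top mid [272.62418663 219.33333044] [267.5966268  183.55478801]
fs top mid [256.52159802 232.72832564] [246.97518201 185.24778445]
```

Call:
{"api": "apply_moves", "payload": {"steps": [-0.02,-0.02,0.79,0,0,0,100,0,0,0.79,0,0,0,100,0,0,0.79,0,0,0,100,0,0,0.79,0,0,0,100,0,0,0.79,0,0,0,100,0,0,0.79,0,0,0,100,0,0,0.75,0,0,0,60,0,0,0,0,0,0,10,0,0,0,0,0,0,10,0,0,0,0,0,0,10,0,0,0,0,0,0,10,0,0,0,0,0,0,10], "grip_force": 35}}

```text
t: 12.15
tool_pos: [0.426, -0.2986, 0.0403]
orientation: [3.122, 0.325, 0.003]
force: [0.9, -0.0, 0.6]
opening: 0.0578
gripper_force: 0.0
```

Call:
{"api": "apply_moves", "payload": {"steps": [0,0,0,0,0,0,10,0,0,0,0,0,0,10,0,0,0,0,0,0,10,0,0,0,0,0,0,10,0,0,0,0,0,0,10,0,0,0,0,0,0,10,0,0,0,0,0,0,10,0,0,0,0,0,0,10]}}

```text
t: 12.82
tool_pos: [0.4248, -0.2976, 0.0383]
orientation: [-3.125, -0.325, 0.0]
force: [-0.2, 0.3, 0.3]
opening: 0.02
gripper_force: 34.9
```

Run:
```python
from h import *
u=lambda x,y:[225+(x+.5)/10-.5,165+(y+.5)/10-.5]
L=[atz("top",u(*p),.075)[:2] for p in((332,147),(508,243))];S=[atz("top",u(*p),.075)[:2] for p in((262,160),(196,275))]
ax=np.radians(-123.1);x=np.array([np.cos(ax),np.sin(ax)]);y=np.array([-x[1],x[0]])
fl=(L[0]+L[1])/2-4*y/1000; fs=(S[0]+S[1])/2+4*x/1000
seat=x*(fs@x+.048)+y*(fl@y-.035);print("x",x,"y",y,"fl",fl,"fs",fs,"seat",seat)
V=x*(fs@x)+y*(fl@y);print("vertex",V,"fl.x",(fl-V)@x,"fs.y",-(fs-V)@y)
c=np.array([.582,.086]);w=seat-c;print(np.hypot(*w),np.degrees(np.arctan2(w[1],w[0])))
for n,p in(("seat",[*seat,.05]),("fl",[*fl,.05]),("fs",[*fs,.05])):print(n,proj("side",p),proj("top",p))
for n in("seat","fence_long","fence_short"):
  for c in("top","side"):
    for r in eyes.place_of(c,n)[:1]:print(n,c,r["xy"],r["conf"])
s=robot.read_state();print(s["t"],s["tool_pos"],yaw(s),s["opening"],s["gripper_force"])
```

```text
x [-0.54610196 -0.83771872] y [ 0.83771872 -0.54610196] fl [0.50947774 0.0378579 ] fs [0.5075724  0.09756504] seat [0.48069128 0.05779016]
vertex [0.53622433 0.07888709] fl.x 0.04897727868887533 fs.y 0.034202326095628996
0.10516298192575198 -164.4399139631807
seat [275.84911708 235.42828628] [260.91958021 195.24044909]
fl [272.80847322 227.30218966] [266.12951223 186.69353621]
fs [259.68537834 238.91786653] [248.91050957 188.46640522]
seat top [260.3, 194.1] 0.88
seat side [276.9, 238.7] 0.65
fence_long top [161.9, 231.3] 0.69
fence_long side [273.6, 228.5] 0.77
fence_short top [249.2, 189.4] 0.43
fence_short side [259.7, 237.0] 0.42
13.1167 [ 0.42478481 -0.2976213   0.03832326] -78.1342799279278 0.01962319383987178 34.9404376745224
```

Call:
{"api": "apply_moves", "payload": {"steps": [0,0,-0.3,0,0,0,10,0,0,-0.7,0,0,0,10,0,0,-0.8,0,0,0,10,0,0,-0.8,0,0,0,10,0,0,-0.8,0,0,0,10,0,0,-0.7,0,0,0,10,0,0,-0.3,0,0,0,10,0,0,0,0,0,0,10]}}

```text
t: 13.78
tool_pos: [0.426, -0.2986, 0.1732]
orientation: [3.121, 0.324, 0.005]
force: [0.6, -0.1, -2.8]
opening: 0.0198
gripper_force: 34.9
```

Run:
```python
from h import *
s=robot.read_state();print(s["t"],s["tool_pos"],yaw(s),s["q"],s["force"])
plan([(.467,.0556,.172,-33.1,20)],10)
```

```text
13.7833 [ 0.42604498 -0.29861812  0.17323185] -78.13602058585055 [-7.09961816e-01 -6.51751562e-02  1.77136001e+00  8.06303702e-05
  1.43073073e+00  6.53752610e-01] [ 0.63515031 -0.13070998 -2.77334432]
max 0.56 rows 20
0.19,-0.56,0,0,0,-0.38,10,
0.21,-0.56,0,0,0,-0.38,10,
0.23,-0.55,0,0,0,-0.38,10,
0.25,-0.54,0,0,0,-0.38,10,
0.27,-0.53,0,0,0,-0.38,10,
0.29,-0.52,0,0,0,-0.38,10,
0.31,-0.5,0,0,0,-0.38,10,
0.33,-0.49,0,0,0,-0.38,10,
0.35,-0.48,0,0,0,-0.38,10,
0.37,-0.46,0,0,0,-0.38,10,
0.39,-0.45,0,0,0,-0.38,10,
0.41,-0.43,0,0,0,-0.38,10,
0.42,-0.42,0,0,0,-0.38,10,
0.44,-0.4,0,0,0,-0.38,10,
0.46,-0.38,0,0,0,-0.38,10,
0.47,-0.36,0,0,0,-0.38,10,
0.48,-0.35,0,0,0,-0.38,10,
0.5,-0.33,0,0,0,-0.38,10,
0.51,-0.31,0,0,0,-0.38,10,
0.52,-0.29,0,0,0,-0.38,10,
```

Call:
{"api": "apply_moves", "payload": {"steps": [0.19,-0.56,0,0,0,-0.38,10,0.21,-0.56,0,0,0,-0.38,10,0.23,-0.55,0,0,0,-0.38,10,0.25,-0.54,0,0,0,-0.38,10,0.27,-0.53,0,0,0,-0.38,10,0.29,-0.52,0,0,0,-0.38,10,0.31,-0.5,0,0,0,-0.38,10,0.33,-0.49,0,0,0,-0.38,10,0.35,-0.48,0,0,0,-0.38,10,0.37,-0.46,0,0,0,-0.38,10]}}

```text
t: 14.62
tool_pos: [0.443, -0.1193, 0.1682]
orientation: [-2.996, -0.938, 0.004]
force: [-0.1, -0.2, -2.7]
opening: 0.0195
gripper_force: 34.9
```

Call:
{"api": "apply_moves", "payload": {"steps": [0.39,-0.45,0,0,0,-0.38,10,0.41,-0.43,0,0,0,-0.38,10,0.42,-0.42,0,0,0,-0.38,10,0.44,-0.4,0,0,0,-0.38,10,0.46,-0.38,0,0,0,-0.38,10,0.47,-0.36,0,0,0,-0.38,10,0.48,-0.35,0,0,0,-0.38,10,0.5,-0.33,0,0,0,-0.38,10,0.51,-0.31,0,0,0,-0.38,10,0.52,-0.29,0,0,0,-0.38,10,0,0,0,0,0,0,10,0,0,0,0,0,0,10]}}

```text
t: 15.62
tool_pos: [0.462, 0.0574, 0.1685]
orientation: [-2.753, -1.511, 0.004]
force: [-1.2, 0.4, -3.5]
opening: 0.0194
gripper_force: 34.9
```

Run:
```python
from h import *
s=robot.read_state();print(s["t"],s["tool_pos"],yaw(s),s["force"],s["opening"])
plan([(.467,.0556,.10,-33.1,5)],10)
```

```text
15.6167 [0.46204485 0.05744449 0.16850693] -32.460522741983944 [-1.15446137  0.43031897 -3.46777653] 0.019364363894531528
max 0.46 rows 5
0.01,0.03,0.46,0,0,0.02,10,
0.01,0.03,0.46,0,0,0.02,10,
0.01,0.03,0.46,0,0,0.02,10,
0.01,0.03,0.46,0,0,0.02,10,
0.01,0.03,0.46,0,0,0.02,10,
```

Call:
{"api": "apply_moves", "payload": {"steps": [0,0.03,0.5,0,0,0.02,10,0,0.03,0.5,0,0,0.02,10,0,0.03,0.5,0,0,0.02,10,0,0.03,0.5,0,0,0.02,10,0,0.03,0.4,0,0,0,10,0,0,0.15,0,0,0,10,0,0,0,0,0,0,10]}}

```text
t: 16.2
tool_pos: [0.4655, 0.0539, 0.092]
orientation: [-2.761, -1.497, 0.005]
force: [-0.4, -0.5, -3.0]
opening: 0.0198
gripper_force: 34.9
```

Run:
```python
from h import *
a=save("side","s5.png");save("top","t5.png")
s=robot.read_state();print(s["t"],s["tool_pos"],yaw(s),s["force"],s["wrist_torque"])
for r in eyes.place_of("side","dish")[:2]+eyes.place_of("side","seat")[:1]:print(r,atz("side",r["xy"],.05))
cv2.imwrite("pics/c5.png",cv2.resize(a[175:275,225:358],(798,600),interpolation=2))
```

```text
16.3 [0.4670798  0.05420429 0.09414461] -33.04444881471037 [ 0.48632472 -0.40277561 -3.37043995] [-0.05252792 -0.05580837 -0.01094317]
{'xy': [392.6, 219.7], 'conf': 0.92} [ 0.2504332  -0.21234652  0.05      ]
{'xy': [408.8, 189.4], 'conf': 0.75} [ 0.27892282 -0.37514511  0.05      ]
{'xy': [275.0, 235.3], 'conf': 0.72} [0.4829348  0.05893461 0.05      ]
```

View pics/c5.png

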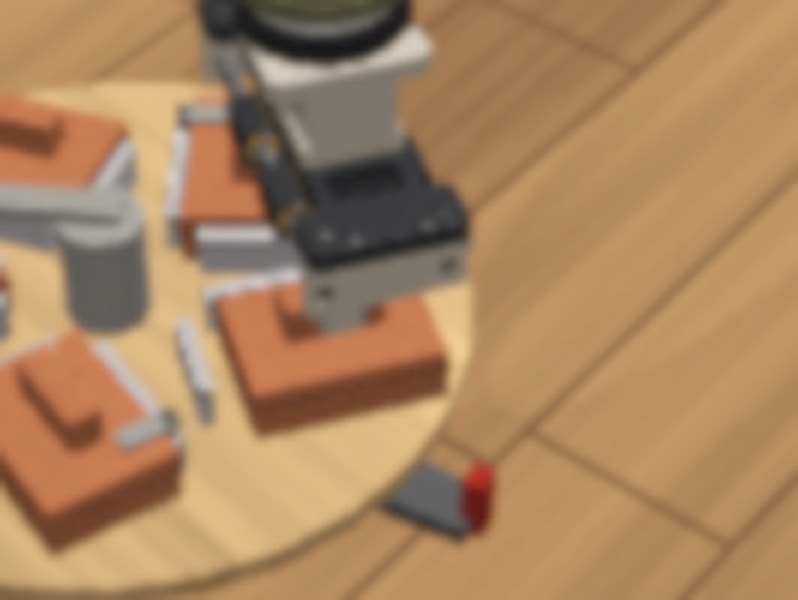

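The view shows the dish held level over the plate, with a gap of about 10 mm to each fence: the long one behind at crop (255,283), the short one at left (195,370). Next I lower it and slide it gently.

Call:
{"api": "apply_moves", "payload": {"steps": [0,0,0.07,0,0,0,10,0,0,0.06,0,0,0,10,0,0,0.03,0,0,0,10,0,0,0,0,0,0,10,0.04,0.04,0,0,0,0,10,0.04,0.04,0,0,0,0,10,0.04,0.04,0,0,0,0,10,0.04,0.04,0,0,0,0,10,0.04,0.04,0,0,0,0,10,0,0,0,0,0,0,10]}}

```text
t: 17.23
tool_pos: [0.4757, 0.0563, 0.0891]
orientation: [2.761, 1.499, 0.0]
force: [0.9, -0.3, -2.6]
opening: 0.0195
gripper_force: 34.9
```

```bash
cat >> h.py <<'E'
def st():
    s=robot.read_state();R=Rt.from_rotvec(s["orientation"]).as_matrix()
    np.set_printoptions(precision=4,suppress=True)
    print("t",s["t"],"p",np.array(s["tool_pos"]),"yaw",yaw(s),"F tool",R.T@np.array(s["force"]),"M tool",R.T@np.array(s["wrist_torque"]),"open",s["opening"])
    sx=np.array([.481,.0585]);d=np.array(s["tool_pos"][:2])-sx;print("to seat tool x,y mm",-1e3*d@R[:2,0],-1e3*d@R[:2,1])
E
python3 -c "
from h import *
st()"
```

```text
t 17.2333 p [0.4757 0.0563 0.0891] yaw -33.01513807154683 F tool [0.2189 0.8752 2.6084] M tool [-0.0958  0.0078 -0.051 ] open 0.019549614920590333
to seat tool x,y mm 4.76580079333478 3.2765168729554985
```

Call:
{"api": "apply_moves", "payload": {"steps": [0,0,0.03,0,0,0,10,0,0,0.02,0,0,0,10,0,0,0,0,0,0,10,0.03,0.03,0,0,0,0,10,0.03,0.03,0,0,0,0,10,0.03,0.03,0,0,0,0,10,0,0,0,0,0,0,10]}}

```text
t: 17.82
tool_pos: [0.4795, 0.0569, 0.0883]
orientation: [2.761, 1.498, 0.001]
force: [-3.0, -1.5, 5.8]
opening: 0.0198
gripper_force: 34.9
```

```bash
python3 -c "
from h import *
st()"
```

```text
t 17.8167 p [0.4795 0.0569 0.0883] yaw -33.021703256310204 F tool [-2.8334 -1.6811 -5.7626] M tool [ 0.277  -0.3463  0.0641] open 0.019778032577844558
to seat tool x,y mm 2.1988071092254664 0.39577390965037557
```

Call:
{"api": "apply_moves", "payload": {"steps": [0,0,-0.01,0,0,0,10,0.03,0.02,0,0,0,0,10,0.03,0.02,0,0,0,0,10,0.03,0.02,0,0,0,0,10,0,0,0,0,0,0,10]}}

```text
t: 18.23
tool_pos: [0.4808, 0.0578, 0.0883]
orientation: [-2.761, -1.498, 0.005]
force: [-12.3, -4.2, 13.2]
opening: 0.02
gripper_force: 35.0
```

```bash
python3 -c "
from h import *
st()"
```

```text
t 18.2333 p [0.4808 0.0578 0.0883] yaw -33.01946195574646 F tool [-10.2681  -8.0257 -13.1119] M tool [ 1.2171 -1.5556  0.1025] open 0.020034856920509558
to seat tool x,y mm 0.7255961252791524 -0.200178824712366
```

Call:
{"api": "apply_moves", "payload": {"steps": [0,0,-0.02,0,0,0,10,0,0,0,0,0,0,10,0,0,0,0,0,0,10]}}

```text
t: 18.48
tool_pos: [0.4807, 0.0579, 0.0883]
orientation: [-2.761, -1.498, 0.004]
force: [-9.3, -2.7, 7.8]
opening: 0.0197
gripper_force: 35.0
```

Run:
```python
from h import *
st();a=save("side","s6.png");save("top","t6.png");st()
cv2.imwrite("pics/c6.png",cv2.resize(a[205:265,230:310],(800,600),interpolation=2))
```

```text
t 18.4833 p [0.4807 0.0579 0.0883] yaw -33.02639106984113 F tool [-7.3833 -6.3529 -7.7869] M tool [ 0.8327 -1.2434  0.1178] open 0.019740534556824705
to seat tool x,y mm 0.683161193053148 -0.1351933825799908
t 18.5833 p [0.4807 0.0579 0.0883] yaw -33.02505383559794 F tool [-7.3184 -5.0491 -6.8192] M tool [ 0.8794 -1.1677  0.141 ] open 0.019962200136285347
to seat tool x,y mm 0.6910328635780723 -0.08796028861269262
```

View pics/c6.png

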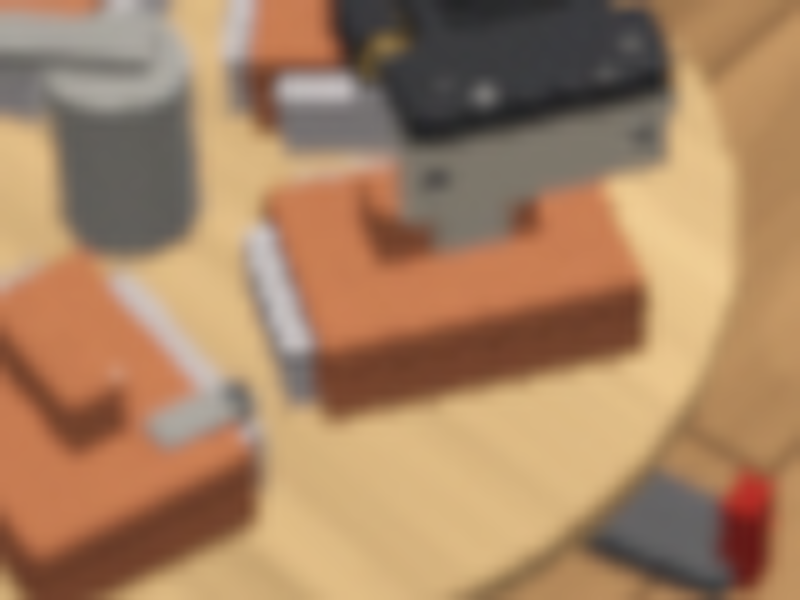

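The dish is flush on the short fence at crop (285,310). The long fence is hidden behind the dish. I'll press a little more along both axes and watch how the forces respond.

Call:
{"api": "apply_moves", "payload": {"steps": [0,0,-0.01,0,0,0,10,0.01,0.03,0,0,0,0,10,0.01,0.03,0,0,0,0,10,0,0,0,0,0,0,10,0,0,0,0,0,0,10]}}

```text
t: 19.0
tool_pos: [0.4809, 0.0573, 0.0883]
orientation: [-2.759, -1.498, 0.01]
force: [-17.1, -4.0, 13.1]
opening: 0.0197
gripper_force: 35.0
```

```bash
python3 -c "
from h import *
st()"
```

```text
t 19.0 p [0.4809 0.0573 0.0883] yaw -33.00523712582657 F tool [-12.6828 -12.2173 -12.9975] M tool [ 1.8234 -2.0548  0.0067] open 0.01972026049804832
to seat tool x,y mm 1.073614852583549 -0.6156145217125266
```

Call:
{"api": "apply_moves", "payload": {"steps": [0,0,-0.01,0,0,0,10,0,0,0,0,0,0,10,0,0,0,0,0,0,10,0,0,0,0,0,0,10,0,0,0,0,0,0,10,0,0,0,0,0,0,10,0,0,0,0,0,0,10,0,0,0,0,0,0,10]}}

```text
t: 19.67
tool_pos: [0.4809, 0.0573, 0.0883]
orientation: [-2.759, -1.498, 0.01]
force: [-15.0, -3.9, 10.2]
opening: 0.0197
gripper_force: 35.0
```

Run:
```python
from h import *
st();a=save("side","s7.png")
# crank arm / mark unaffected; compare fixed dish edges between released (s4) and now via image shift on the wheel
b=cv2.imread("pics/s4.png");o=cv2.ORB_create(400)
g=[cv2.cvtColor(i,cv2.COLOR_BGR2GRAY) for i in(b,a)]
box=(slice(215,260),slice(190,235))
p=cv2.goodFeaturesToTrack(g[0][box],20,.05,4)+np.array([190,215],np.float32)
q,ok,_=cv2.calcOpticalFlowPyrLK(g[0],g[1],p.astype(np.float32),None)
P=np.array([atz("side",u[0],.1)[:2] for u in p]);Q=np.array([atz("side",u[0],.1)[:2] for u in q])
c=np.array([.582,.086]);A=np.arctan2(*(P-c).T[::-1]);B=np.arctan2(*(Q-c).T[::-1]);print("wheel turn since release, rad:",np.median(B-A),len(A))
```

```text
t 19.6667 p [0.4809 0.0573 0.0883] yaw -33.007253376501 F tool [-11.4842 -10.5194 -10.0535] M tool [ 1.6663 -1.9228 -0.0688] open 0.01972559193636773
to seat tool x,y mm 1.0375133780818875 -0.5811192866238228
wheel turn since release, rad: 0.01539369461392992 16
```

```bash
python3 -c "
from h import *
print(robot.close_job())"
```

```text
the job is handed in; nothing more can be done
None
```

I turned the wheel one click and pressed the terracotta dish into the empty corner at about 11 N along each axis, then handed the job in while still holding it. The verdict isn't known: the hand-in reported no result, and contact with the long fence is inferred from the forces because the dish hid it from the camera.

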